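# Lock the funnel nozzle into the fume extractor's push-fit port

### The job

Take the funnel-topped suction nozzle out of its wooden stand and push it straight down into the push-fit port of the fume extractor until it has clicked and sits fully home, without ever forcing it (never more than about 40 N on the fitting). Then tug the nozzle upwards, hard enough that the port's grey collar rises with it, to prove that it is locked, and leave it standing upright in the port, let go, with the other nozzle still in the stand and nothing else disturbed.

Things in the scene. Friction and masses are not known exactly. Their poses are not given: they have to be found in the camera images.
- funnel_nozzle: Loose suction nozzle, 138 mm tall, about 0.22 kg, upright in one of the stand's holes; has the round funnel top. Origin: centre of its foot, z up along it. Radius by height over the foot, mm: cone 0-9 (7 to 11.5), bead 9-13 (11.5), groove 13-25 (7.5), cone 25-28 (8 to 11.5), stem 28-58 (11.5), shoulder ring 58-63 (17), square grip 63-113, funnel 113-138 (12 to 21).
- nozzle_grip (a point): Middle of the funnel nozzle's black square grip, 88 mm above its foot, on its axis: the place to hold it. 22 x 22 mm, faces square to the point's (and nozzle's) x and y. The shoulder ring 25 mm below and the funnel 25 mm above keep the fingers from sliding off it.
- slot_nozzle: The other nozzle, to be left in the stand: the same foot, stem and square grip, but a flat slot-shaped top, 50 mm (its x) by 14 mm (its y). Origin: centre of its foot, z up.
- stand: Fixed wooden block 65 mm (x) by 170 mm (y) by 52 mm high, with two upright blind holes of 24.5 mm diameter, 40 mm deep, 50 mm either side of its middle along its y; which nozzle stands in which hole varies. Origin: centre of its underside, z up.
- port: Fixed black extraction base, 130 x 130 x 65 mm, with an aluminium hub (62 mm across) in the middle of its top. Origin: centre of its underside, z up. Inside the hub sits the push-fit fitting, upright. How deep it is set varies and is NOT measured: 0 to 16 mm lower (call this d) from one time to the next, then fixed. All its heights shift down by d. The nozzle may be turned any way round.
- port_mouth (a point): Centre of the hub's rim, 75 mm over the table, z up, on the port's axis. A nozzle foot centred to 3 mm drops freely to 15 mm + d below the rim, where its cone meets two sprung jaws. Pushing on takes up to 5 to 9 N (varies) until the bead snaps under the jaws at 31 mm + d, and the foot meets a firm stop at 33 mm + d: the force rises steeply, stop there. The jaws then hold the nozzle.
- collar (a joint): Rise of the fitting's grey collar (37 mm across, 25 mm bore, top 6 mm - d over the rim), m: 0 at rest, at most 0.0025. It carries the jaws; a spring holds it down. Pulling up a locked nozzle first takes up 2 mm of play, then lifts the collar: from about 4 N, 1.5 mm at 7 N, upper stop at 9 N (plus weights). Risen means over 1.5 mm; it sinks back when the pull ends.
- solder_reel: A grey plastic reel, 60 mm across and 34 mm high, standing on its flange on the table near the robot; a bystander, leave it alone. Origin: centre of its underside.
- tip_cleaner: A black cup, 72 mm across and 35 mm high, holding a ball of brass wool, beyond the middle of the table; a bystander, leave it alone. Origin: centre of its underside.
- screwdriver: A screwdriver lying flat at the left of the table; a bystander, leave it alone. Origin: on its axis, its underside.
- spare_cap: A plain aluminium cap, 40 mm across and 40 mm high, standing on the table near the robot at its right; a bystander, leave it alone. Origin: centre of its underside.
- wipe_pad: A cork-brown wiping pad, 90 x 60 x 20 mm, flat on the table beyond the middle, at the right; a bystander, leave it alone. Origin: centre of its underside.
- flux_bottle: A white capped bottle, 44 mm across and 100 mm high; a bystander, leave it alone. Origin: centre of its underside.
Mind the look-alikes: they are no part of the job. What is shaped like the funnel_nozzle but blue or orange is not meant.

How it is judged:
On the way, in this order (a step that is already met when the one before it is completed fails the run):
1. the funnel nozzle is down in the port, on its axis to 4 mm, its foot more than 25 mm below the hub's rim, with the collar down (z of funnel_nozzle in the frame of port_mouth below -0.025 m and horizontal distance between funnel_nozzle and port_mouth below 0.004 m and value of joint collar below 0.0008 m), for 0.2 s.
2. a pull on the nozzle lifts the collar by more than 1.5 mm while the foot stays more than 25 mm below the rim, the fingers not touching the port (z of funnel_nozzle in the frame of port_mouth below -0.025 m and horizontal distance between funnel_nozzle and port_mouth below 0.004 m and value of joint collar above 0.0015 m and contact force between the fingers and port below 0.5 N), for 0.1 s.
At the end, for the whole second after the job is handed in: The funnel nozzle stands in the port: foot more than 25 mm below the hub's rim and within 4 mm of the port's axis, tilted less than 0.15 rad, at rest, the collar back down (under 0.8 mm); the slot nozzle still stands in its hole of the stand (all of step 1 and angle between funnel_nozzle's own z axis and vertical below 0.15 rad and linear speed of funnel_nozzle below 0.02 m/s and horizontal distance between slot_nozzle and stand below 0.056 m and height (world z) of slot_nozzle below 0.018 m and angle between slot_nozzle's own z axis and vertical below 0.2 rad); the robot touches nothing.
It fails at once if the nozzle loads the port with more than 40 N (contact force between funnel_nozzle and port above 40 N).
It fails at once if the arm or fingers press on the port with more than 15 N (contact force between any of the fingers, the arm and port above 15 N).
It fails at once if the slot nozzle is lifted out of or moved from its place (distance of slot_nozzle from where it was at the start of the episode above 0.02 m).
It fails at once if any bystander (reel, tip cleaner, bottle, screwdriver, cap, pad) is moved by more than 30 mm (distance of any of solder_reel, tip_cleaner, screwdriver, spare_cap, wipe_pad, flux_bottle from where it was at the start of the episode above 0.03 m).
It also fails if it takes over 59 s, if anything falls off the work surface, if the arm or the gripper's body presses on something with over 40 N, if the wrist force passes 120 N, or if a joint passes its speed limit or range.

### The arm

A 6-joint arm with a two-finger parallel gripper is mounted at the origin on the work surface. World frame = base frame: x ahead of the robot, y to its left, z up, the work surface at z = 0. Lengths are in m, angles in rad, forces in N, time in s.
With the tool pointing down it reaches from about 0.325 to 0.85 m from the base axis. Payload 15.5 kg.
Tool frame: the origin (TCP) lies at the very end of the fingers, on their centre line; the grasp point (between the pads) lies 19 mm behind it; z points along the fingers, y is the line along which they close (so a half turn about z gives the same grasp; the last joint's range is limited). The gripper opens to 91 mm and grips with 3 to 60 N. Pads are 32 mm wide; open, the fingers measure 118 mm over their backs; the gripper's body (76 mm by 178 mm) begins 60 mm behind the grasp point.
Start: joints at [-1.379, 0.494, 1.345, -0, 1.302, -0.096], TCP at [0.177, -0.599, 0.214] pointing down, gripper open.
Joint ranges: [-2.91, 2.91], [-0.82, 2.16], [0.22, 2.67], [-1.22, 4.37], [0.12, 2.79], [-3.08, 3.08]. Speed limits (rad/s): [1.89, 1.89, 2.57, 3.01, 3.01, 3.01].

### API

Orientations are given as [roll, pitch, yaw] about the fixed x, y, z axes, in that order (R = Rz(yaw) Ry(pitch) Rx(roll)).
In Python, from workcell import arm gives the robot as it stands.
- The arm moves only by the tool servo_tool, never from a script. Its argument "plan" is one flat list of numbers, 5 for each row, row after row: the opening, from -1 (shut) to 1 (fully open), so that 0 is half open, then the shift along the tool's x, y, z in mm, then the turn about the tool's z in rad. A call has 1 to 8 rows; each row is the pose to reach, as a shift and turn from the pose commanded when the call began, along the tool's axes at that moment; what a row does not reach only later rows make up. A row lasts 1/10 s, in which the tool goes at most 50 mm and 8.59 degrees, less where a joint would pass 70% of its speed; a pose out of reach is approached as far as the arm can. A call with a gripper value outside its range is refused whole. The fingers move at their own pace and stop on an object; the grip force is fixed at half the most. Time passes only in rows, so rows that repeat a pose let the fingers close. It gives the time, the measured TCP pose, the force, the opening and the grip force at its end, in the units of the state.
- arm.get_obs(): the state, without advancing time (a new reading comes with each control period).
- arm.read_camera(name): name is "side" or "top"; returns a dict with "frame" (420x560x3 uint8, red, green, blue), "mtx" (3x3 intrinsics, pixels), "R" (3x3) and "t" (3): a world point X has camera coordinates R X + t. Camera axes: x right, y down, z forward; pixel columns grow to the right and rows downward; lengths in m; the calibration is good to about 2 mm. A picture is of the moment at which its call begins. There is no depth.
- arm.hand_in(): hands the job in; it is judged then, once.
The state is a dict: "time_s": time; "q": joint angles; "qd": joint speeds; "effort": joint torques, N m; "tcp_pos": TCP position; "orientation": TCP orientation; "ft_force": force on the tool from outside, world axes, zero at the start; "torque": the same for the moment, N m; "width": finger opening in m; "finger_force": force on a finger pad.
Only numpy, scipy, OpenCV 4.12 (cv2) and the standard library are available. Lean on these libraries where they do the work, as an engineer would, in place of code of your own. Each camera call takes 0.05 s, during which the arm holds its last target. There are 200 camera calls.

## Working session

There is one attempt and no reset: what is moved stays moved. The work goes in short steps, Python scripts to look and compute and a tool call to move; the robot and the scene stay as the last step left them, time stands still between calls to the robot, and variables do not carry over. Pictures are saved under pics/ and viewed, at most 10 in all, crops included, and the job is handed in when it is done.

Besides the shell and the picture viewer there is one more tool, called after ">>>" in YAML: its name, and indented under it one key for each argument. servo_tool: Moves the arm, as the interface text tells. Its arguments: {"type":"object","properties":{"plan":{"type":"array","items":{"type":"number"}}},"required":["plan"]}

```bash
mkdir -p pics; cat > h.py <<'E'
from workcell import arm
import numpy as np, cv2
def snap(n,f):
    c=arm.read_camera(n); np.savez(f'pics/{f}.npz',**{k:c[k] for k in('frame','mtx','R','t')})
    cv2.imwrite(f'pics/{f}.png',cv2.cvtColor(c['frame'],cv2.COLOR_RGB2BGR)); return c
def ray(c,u,v,z):
    d=c['R'].T@np.linalg.inv(c['mtx'])@[u,v,1]; o=-c['R'].T@c['t']; return o+d*(z-o[2])/d[2]
def proj(c,X):
    p=c['mtx']@(c['R']@np.array(X)+c['t']); return p[:2]/p[2]
E
python3 - <<'E'
from h import *
for n in('top','side'):
    c=snap(n,n+'0'); print(n,-c['R'].T@c['t'],c['mtx'][0,0],c['R'].round(2).tolist())
print(arm.get_obs())
E
```

```text
top [0.37517137 0.07828284 1.21123814] 459.8833108115839 [[-0.01, -1.0, 0.02], [-0.98, 0.01, -0.19], [0.19, -0.02, -0.98]]
side [0.07204706 0.82826247 0.85778549] 435.61222155730144 [[-0.82, -0.58, 0.01], [-0.37, 0.52, -0.77], [0.44, -0.63, -0.64]]
{'time_s': 0.1, 'q': array([-1.37950313e+00,  4.94142141e-01,  1.34609064e+00, -1.03216571e-05,
        1.30249691e+00, -9.54887273e-02]), 'qd': array([ 0.00105041, -0.00095702, -0.00078418, -0.000409  , -0.00089793,
       -0.00010006]), 'effort': array([ 6.20847131e-04, -8.80242991e+01, -3.82546699e+01,  7.08410447e-02,
        4.82547493e-02, -4.83859856e-05]), 'tcp_pos': array([ 0.17673044, -0.59912189,  0.2133775 ]), 'orientation': array([-3.14045985e+00, -9.85051794e-05,  2.86784609e-01]), 'ft_force': array([-0.64864158,  0.53950311,  0.06872978]), 'torque': array([0.02989191, 0.01940823, 0.03505197]), 'finger_force': 0.0, 'width': 0.09110296133837471}
```

View pics/top0.png

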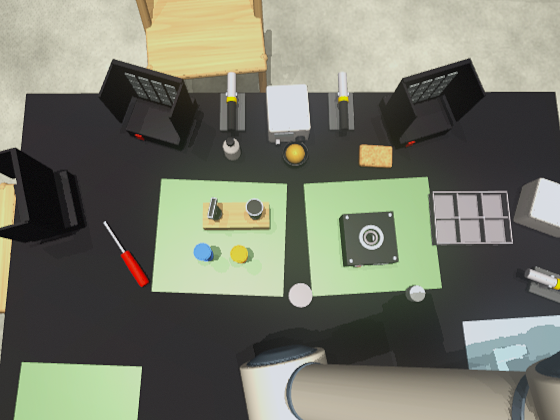

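View pics/side0.png

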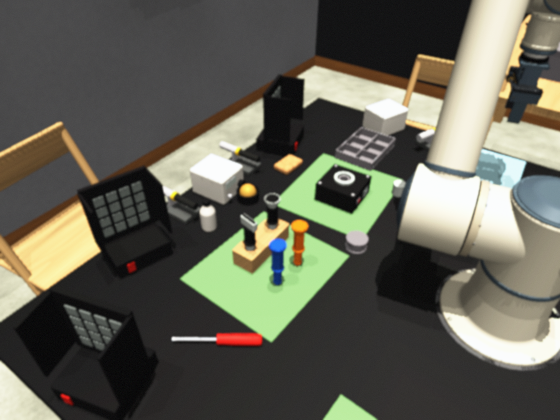

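The top view shows these candidates: stand funnel nozzle (255,208), slot nozzle (213,209), and the look-alikes blue (203,252) and orange (240,254). I choose the grey/black one in the stand, at (255,208) in the top view and (272,205) in the side view. The port is at (371,238) in the top view. Next is one close crop.

```bash
python3 - <<'E'
from h import *
T=np.load('pics/top0.npz');S=np.load('pics/side0.npz')
def cr(c,u,v,w,h,k): return cv2.resize(c['frame'][v:v+h,u:u+w],None,fx=k,fy=k,interpolation=cv2.INTER_CUBIC)
a=cr(T,195,190,80,50,5);b=cr(T,330,200,80,50+20,5)[:350]
c=cr(S,225,185,80,100,5)[:, :400]
L=np.vstack([a,b]); R=np.zeros((600,400,3),np.uint8); R[:500]=c
cv2.imwrite('pics/crop1.png',cv2.cvtColor(np.hstack([L,R]),cv2.COLOR_RGB2BGR))
E
```

```text
(no output)
```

View pics/crop1.png

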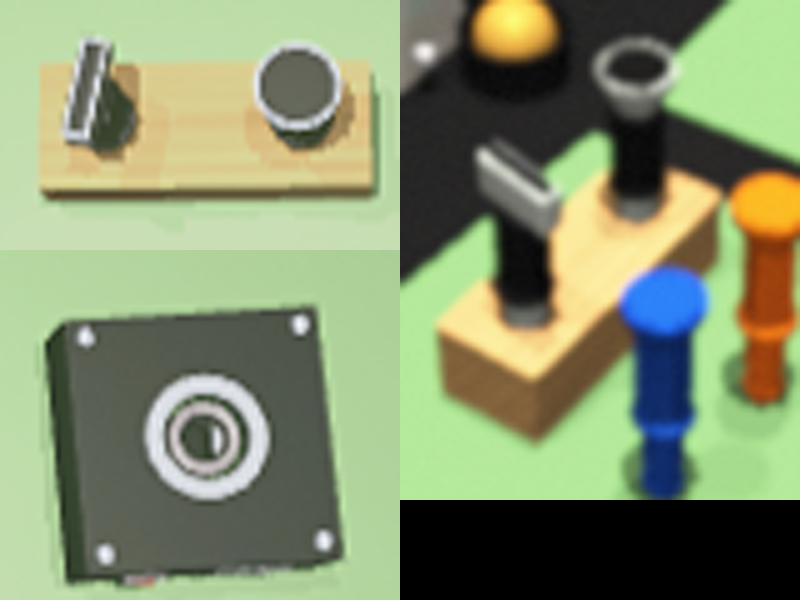

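The crop confirms the choice. The funnel nozzle is in the stand with its rim centre at top pixel (254.4,206.8) and side pixel (272.2,199.4). The slot nozzle is at (212.6,208) and the hub rim at (371.4,237.4). Next I need positions and the grip's yaw, from a brightened crop.

```bash
python3 - <<'E'
from h import *
T=np.load('pics/top0.npz');S=np.load('pics/side0.npz')
n=ray(T,254.4,206.8,.15);s=ray(T,212.6,208,.15);p=ray(T,371.4,237.4,.075)
print('noz',n,'side',ray(S,272.2,199.4,.15),'slot',s,'port',p)
print('port side chk',proj(S,p))
for q in[(66,580),(342,556),(316,307),(62,320)]: print(ray(T,330+q[0]/5,200+(q[1]-250)/5,.065)[:2])
for q in[(40,64),(376,62),(376,186),(42,190)]: print('st',ray(T,195+q[0]/5,190+q[1]/5,.052)[:2])
c=S['frame'][180:235,235:295].astype(float)/255
g=np.clip(c*1.0,0,1)**.35
A=cv2.resize((g*255).astype(np.uint8),None,fx=10,fy=10,interpolation=cv2.INTER_CUBIC)
cv2.imwrite('pics/crop2.png',cv2.cvtColor(A,cv2.COLOR_RGB2BGR))
for r in(208,212,216,219): print(r,S['frame'][r,260:286].sum(1).tolist())
for h in(.08,.12):print(h,proj(S,[n[0],n[1],h]))
E
```

```text
noz [0.58896648 0.10479951 0.15      ] side [0.58491306 0.11281726 0.15      ] slot [0.58681744 0.20287028 0.15      ] port [ 0.52395617 -0.18517639  0.075     ]
port side chk [344.8253938  176.16859585]
[ 0.45424033 -0.11344512]
[ 0.46484058 -0.25215028]
[ 0.59151693 -0.24666348]
[ 0.58577338 -0.11654868]
st [0.62016538 0.23917849]
st [0.6199697  0.06654424]
st [0.55536258 0.06713357]
st [0.55469276 0.23696508]
208 [116, 118, 115, 113, 118, 104, 89, 74, 90, 127, 169, 184, 194, 191, 159, 119, 71, 71, 109, 152, 192, 247, 313, 376, 438, 485]
212 [180, 263, 355, 440, 460, 398, 287, 153, 66, 38, 28, 35, 35, 32, 28, 33, 37, 69, 104, 117, 121, 121, 115, 117, 122, 123]
216 [563, 571, 569, 570, 569, 551, 450, 262, 101, 44, 32, 37, 35, 34, 29, 32, 41, 66, 101, 120, 118, 116, 124, 121, 122, 123]
219 [569, 569, 571, 586, 609, 591, 455, 240, 89, 40, 29, 37, 43, 33, 32, 35, 46, 134, 276, 374, 377, 329, 254, 185, 144, 125]
0.08 [272.73444413 217.47267171]
0.12 [272.72905684 206.11868392]
```

View pics/crop2.png

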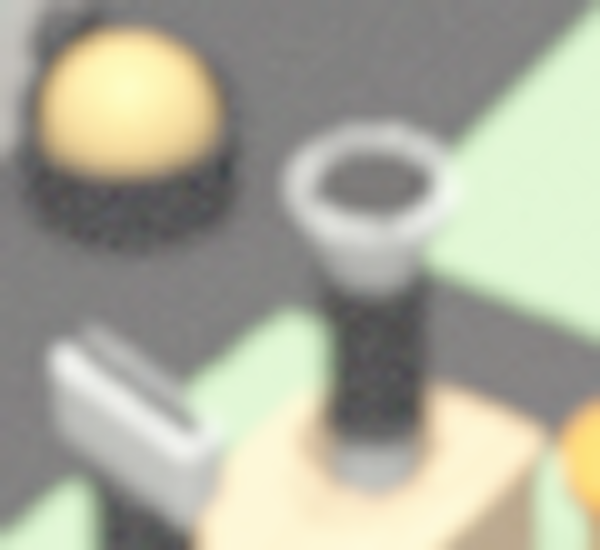

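The brightened crop shows the black grip from about x 266.5 to 277.3 over rows 209–222, with the stem below it. I'll fit the widths row by row.

```bash
python3 - <<'E'
from h import *
S=np.load('pics/side0.npz');T=np.load('pics/top0.npz')
for r in range(207,230): print(r,(S['frame'][r,262:283].sum(1)//3).tolist())
print('top')
for r in range(200,225): print(r,(T['frame'][r,243:268].sum(1)//3).tolist())
x,y=.587,.1075
for z in(.15,.125,.1,.08,.075,.07,.052):print(z,proj(S,[x,y,z]),proj(T,[x,y,z]))
E
```

```text
207 [39, 38, 38, 35, 30, 33, 50, 66, 79, 85, 89, 86, 77, 62, 43, 40, 64, 87, 108, 133, 155]
208 [38, 37, 39, 34, 29, 24, 30, 42, 56, 61, 64, 63, 53, 39, 23, 23, 36, 50, 64, 82, 104]
209 [39, 40, 39, 36, 30, 20, 16, 23, 28, 32, 35, 35, 27, 19, 16, 20, 32, 40, 40, 46, 58]
210 [45, 53, 53, 43, 32, 19, 14, 12, 14, 17, 17, 17, 15, 12, 12, 21, 32, 37, 39, 39, 39]
211 [72, 95, 99, 80, 54, 28, 13, 12, 14, 10, 10, 12, 13, 10, 14, 20, 34, 40, 41, 38, 39]
212 [118, 146, 153, 132, 95, 51, 22, 12, 9, 11, 11, 10, 9, 11, 12, 23, 34, 39, 40, 40, 38]
213 [164, 179, 183, 167, 131, 72, 29, 12, 11, 10, 13, 11, 10, 9, 13, 21, 34, 39, 38, 40, 39]
214 [185, 189, 189, 181, 145, 87, 32, 13, 12, 14, 13, 11, 11, 10, 14, 21, 33, 38, 40, 39, 40]
215 [189, 191, 189, 183, 150, 88, 34, 15, 11, 14, 11, 12, 12, 13, 14, 21, 33, 39, 40, 40, 39]
216 [189, 190, 189, 183, 150, 87, 33, 14, 10, 12, 11, 11, 9, 10, 13, 22, 33, 40, 39, 38, 41]
217 [189, 189, 189, 184, 153, 90, 37, 13, 13, 13, 14, 11, 14, 9, 11, 24, 39, 44, 43, 40, 40]
218 [189, 189, 193, 188, 154, 91, 35, 15, 14, 13, 12, 11, 11, 11, 14, 33, 61, 73, 66, 52, 45]
[... 3919 characters left out ...]
83, 183, 184]
223 [187, 188, 187, 187, 187, 187, 181, 182, 182, 182, 181, 182, 187, 183, 180, 179, 180, 181, 180, 180, 180, 180, 180, 180, 180]
224 [190, 190, 190, 190, 191, 190, 190, 190, 191, 191, 191, 191, 191, 191, 188, 185, 185, 185, 185, 186, 185, 185, 185, 186, 187]
0.15 [272.73679226 198.06548293] [253.25309088 207.62816525]
0.125 [272.74014338 205.4688661 ] [253.5440276 209.6610542]
0.1 [272.74340203 212.66796506] [253.82232873 211.60565332]
0.08 [272.74594491 218.28577956] [254.03641573 213.10156312]
0.075 [272.74657198 219.67112008] [254.08879994 213.46759212]
0.07 [272.74719565 221.04893988] [254.14074068 213.83052248]
0.052 [272.74941308 225.94775694] [254.32414125 215.11201412]
```

```bash
cat >> h.py <<'E'
def to(x,y,z,yaw=None):
    o=arm.get_obs(); w=o['orientation'][2]; d=np.array([x,y,z])-o['tcp_pos']; c,s=np.cos(w),np.sin(w)
    print('tcp',o['tcp_pos'].round(4),'yaw',w.round(4),'shift mm',(1e3*np.array([c*d[0]+s*d[1],s*d[0]-c*d[1],-d[2]])).round(1),'turn',None if yaw is None else round(w-yaw,3))
E
python3 -c "
from h import *
to(.588,.105,.214,.977)"
```

```text
tcp [ 0.1767 -0.5991  0.2134] yaw 0.2868 shift mm [ 593.6 -559.    -0.6] turn -0.69
```

>>> servo_tool:
  plan: [0.4, 594, -559, 0, -0.69, 0.4, 594, -559, 0, -0.69, 0.4, 594, -559, 0, -0.69, 0.4, 594, -559, 0, -0.69, 0.4, 594, -559, 0, -0.69, 0.4, 594, -559, 0, -0.69, 0.4, 594, -559, 0, -0.69, 0.4, 594, -559, 0, -0.69]

```text
time_s: 0.9
tcp_pos: [0.3792, -0.2523, 0.2139]
orientation: [-3.142, -0.0, 0.976]
ft_force: [0.7, -0.5, 0.7]
width: 0.0636
finger_force: 0.0
```

```bash
python3 -c "
from h import *
to(.588,.105,.214,.977);print(arm.get_obs()['time_s'],arm.get_obs()['qd'])"
```

```text
tcp [ 0.3792 -0.2523  0.2139] yaw 0.9765 shift mm [ 4.129e+02 -2.700e+01 -1.000e-01] turn -0.001
0.9 [ 1.0730555  -0.07114311  0.10417006  0.0020979  -0.04246281  1.06590749]
```

>>> servo_tool:
  plan: [0.4, 413, -27, 0, 0, 0.4, 413, -27, 0, 0, 0.4, 413, -27, 0, 0, 0.4, 413, -27, 0, 0, 0.4, 413, -27, 0, 0, 0.4, 413, -27, 0, 0, 0.4, 413, -27, 0, 0, 0.4, 413, -27, 0, 0]

```text
time_s: 1.7
tcp_pos: [0.581, 0.0934, 0.2137]
orientation: [-3.141, 0.0, 0.977]
ft_force: [0.9, -1.1, 0.1]
width: 0.0637
finger_force: 0.0
```

>>> servo_tool:
  plan: [0.4, 0, 0, 0, 0, 0.4, 0, 0, 0, 0]

```text
time_s: 1.9
tcp_pos: [0.5803, 0.0921, 0.2133]
orientation: [-3.141, 0.001, 0.979]
ft_force: [-0.3, -0.3, -0.1]
width: 0.0641
finger_force: 0.0
```

```bash
python3 -c "
from h import *
to(.588,.105,.081,.977)
t=snap('top','t1');s=snap('side','s1')
a=cv2.resize(t['frame'][160:260,190:290],None,fx=4,fy=4,interpolation=2);b=cv2.resize(s['frame'][150:250,225:325],None,fx=4,fy=4,interpolation=2)
cv2.imwrite('pics/crop3.png',np.hstack([a,b])[...,::-1])"
```

```text
tcp [0.5803 0.0921 0.2133] yaw 0.9788 shift mm [ 15.   -0.8 132.3] turn 0.002
```

View pics/crop3.png

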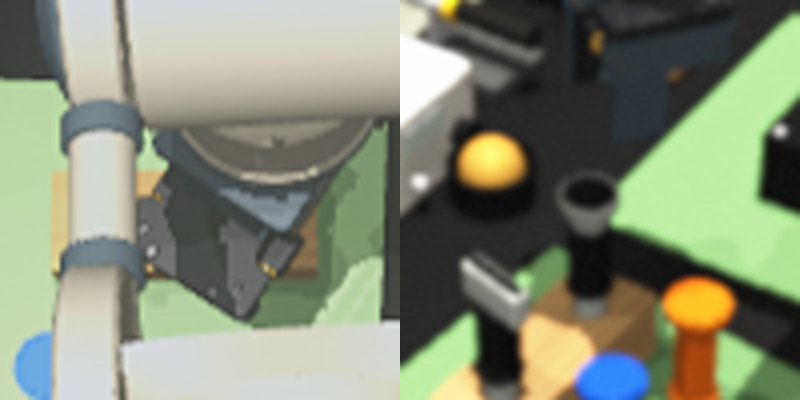

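The top view is now blocked by the arm. The side view has the gripper tips near (285,184), up and to the right of the funnel rim at (272,199). I'll correct xy and lower part-way.

>>> servo_tool:
  plan: [0.4, 15, -1, 0, 0, 0.4, 15, -1, 0, 0, 0.4, 15, -1, 22, 0, 0.4, 15, -1, 42, 0, 0.4, 15, -1, 42, 0, 0.4, 15, -1, 42, 0]

```text
time_s: 2.6
tcp_pos: [0.588, 0.1039, 0.1723]
orientation: [-3.141, 0.0, 0.976]
ft_force: [-0.3, 0.2, 0.3]
width: 0.0641
finger_force: 0.0
```

```bash
python3 -c "
from h import *
to(.588,.105,.081,.977)
s=snap('side','s2')
p=arm.get_obs()['tcp_pos'];print('tcp px',proj(s,p),'rim',proj(s,[.588,.105,.15]))
w=.977
for k in(-32,32): print(proj(s,p+np.array([np.sin(w),-np.cos(w),0])*k/1e3))
cv2.imwrite('pics/crop4.png',cv2.resize(s['frame'][150:240,225:325],None,fx=6,fy=6,interpolation=2)[...,::-1])"
```

```text
tcp [0.588  0.1039 0.1723] yaw 0.9763 shift mm [ 0.9 -0.6 91.3] turn -0.001
tcp px [273.07826051 190.24268641] rim [272.98191535 197.43888243]
[277.51832243 197.50252422]
[268.81555389 183.27283797]
```

View pics/crop4.png

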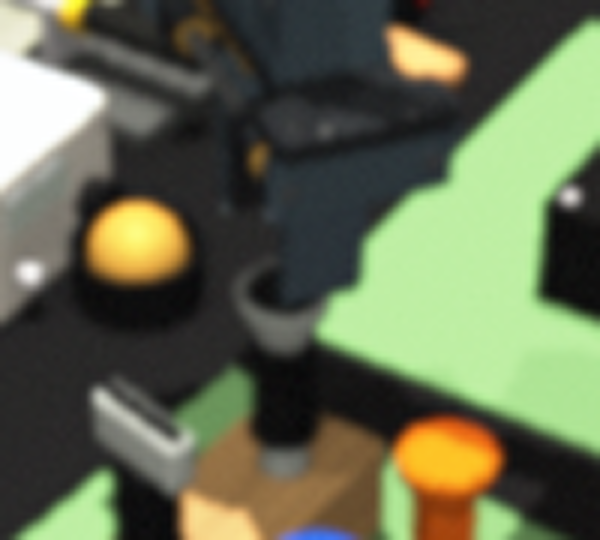

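The near fingertip is at about (278,198), within a pixel of the prediction, and the rim is at (272.5,198.3), also as predicted. Descending around the funnel, then closing.

>>> servo_tool:
  plan: [0.4, 0, 0, 20, 0, 0.4, 0, 0, 45, 0, 0.4, 0, 0, 70, 0, 0.4, 0, 0, 91, 0, 0.4, 0, 0, 91, 0, 0.4, 0, 0, 91, 0]

```text
time_s: 3.25
tcp_pos: [0.5886, 0.1042, 0.0821]
orientation: [3.141, -0.001, 0.977]
ft_force: [0.7, -0.3, 0.4]
width: 0.0637
finger_force: 0.0
```

>>> servo_tool:
  plan: [-0.3, 0, 0, 0, 0, -0.45, 0, 0, 0, 0, -0.5, 0, 0, 0, 0, -0.6, 0, 0, 0, 0, -0.6, 0, 0, 0, 0, -0.6, 0, 0, 0, 0, -0.6, 0, 0, 0, 0]

```text
time_s: 3.95
tcp_pos: [0.5884, 0.1043, 0.0813]
orientation: [3.141, -0.001, 0.977]
ft_force: [-1.0, -0.4, 6.1]
width: 0.0336
finger_force: 29.8
```

```bash
python3 -c "
from h import *
s=snap('side','s3'); o=arm.get_obs(); print(o['torque'],o['ft_force'])
g=((s['frame'][170:245,235:315]/255.)**.5*255).astype(np.uint8)
cv2.imwrite('pics/crop5.png',cv2.resize(g,None,fx=8,fy=8,interpolation=2)[...,::-1])"
```

```text
[ 0.00883637 -0.02636155 -0.03380312] [-0.42071042  0.56490777  6.09911198]
```

View pics/crop5.png

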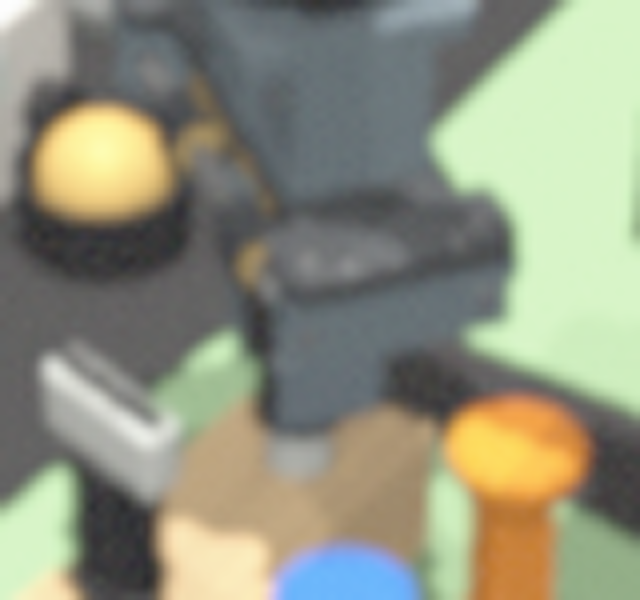

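The fingers stopped at 33.6 mm, so they are across the corners, and the grip's yaw must be the other candidate (about 15°). I'll open, turn so the fingers close along x (yaw about 1.83, away from the slot nozzle), and re-grip.

>>> servo_tool:
  plan: [0.4, 0, 0, 0, 0, 0.4, 0, 0, 0, 0, 0.4, 0, 0, 0, 0, 0.4, 0, 0, 0, 0]

```text
time_s: 4.4
tcp_pos: [0.5879, 0.1042, 0.0808]
orientation: [-3.141, 0.0, 0.977]
ft_force: [-0.3, -0.2, 0.5]
width: 0.0621
finger_force: 0.0
```

>>> servo_tool:
  plan: [0.4, 0, 0, 0, -0.14, 0.4, 0, 0, 0, -0.28, 0.4, 0, 0, 0, -0.42, 0.4, 0, 0, 0, -0.56, 0.4, 0, 0, 0, -0.7, 0.4, 0, 0, 0, -0.85, 0.4, 0, 0, 0, -0.85, 0.4, 0, 0, 0, -0.85]

```text
time_s: 5.2
tcp_pos: [0.588, 0.1042, 0.0809]
orientation: [-3.142, -0.0, 1.822]
ft_force: [-0.3, -0.1, 0.1]
width: 0.0641
finger_force: 0.0
```

>>> servo_tool:
  plan: [-0.3, 0, 0, 0, 0, -0.45, 0, 0, 0, 0, -0.5, 0, 0, 0, 0, -0.6, 0, 0, 0, 0, -0.6, 0, 0, 0, 0, -0.6, 0, 0, 0, 0, -0.6, 0, 0, 0, 0]

```text
time_s: 5.9
tcp_pos: [0.588, 0.1042, 0.0809]
orientation: [-3.142, -0.0, 1.827]
ft_force: [0.3, -0.1, -0.0]
width: 0.0338
finger_force: 30.0
```

It is still 33.8 mm at another yaw, so a round part is being pinched: the ring or the funnel. I'll open, raise 8 mm and close again to tell which.

>>> servo_tool:
  plan: [0.0, 0, 0, 0, 0, 0.0, 0, 0, 0, 0, 0.0, 0, 0, 0, 0, 0.0, 0, 0, -8, 0, 0.0, 0, 0, -8, 0, 0.0, 0, 0, -8, 0]

```text
time_s: 6.5
tcp_pos: [0.5882, 0.1043, 0.0893]
orientation: [3.141, 0.0, 1.827]
ft_force: [-0.5, 0.5, 0.8]
width: 0.0455
finger_force: 0.0
```

>>> servo_tool:
  plan: [-0.3, 0, 0, 0, 0, -0.45, 0, 0, 0, 0, -0.5, 0, 0, 0, 0, -0.6, 0, 0, 0, 0, -0.6, 0, 0, 0, 0, -0.6, 0, 0, 0, 0, -0.6, 0, 0, 0, 0]

```text
time_s: 7.2
tcp_pos: [0.5882, 0.1043, 0.0891]
orientation: [3.141, 0.0, 1.827]
ft_force: [-0.4, -0.1, 5.0]
width: 0.0383
finger_force: 26.2
```

```bash
python3 -c "
from h import *
s=snap('side','s4'); c=dict(np.load('pics/side0.npz'))
def big(f,u,v,w,h,k): return cv2.resize(((f[v:v+h,u:u+w]/255.)**.5*255).astype(np.uint8),None,fx=k,fy=k,interpolation=2)
k=10;u,v=250,185
a=big(c['frame'],u,v,40,55,k)
for z,r in((.150,.021),(.125,.012),(.075,.017),(.070,.017),(.052,.01225)):
    P=np.array([proj(c,[.588+r*np.cos(t),.1045+r*np.sin(t),z]) for t in np.linspace(0,6.28,40)])
    cv2.polylines(a,[((P-[u,v]+.5)*k).astype(int)],True,(255,0,0),1)
b=big(s['frame'],250,180,40,55,k)
cv2.imwrite('pics/crop6.png',np.hstack([a,b])[...,::-1])"
```

```text
(no output)
```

View pics/crop6.png

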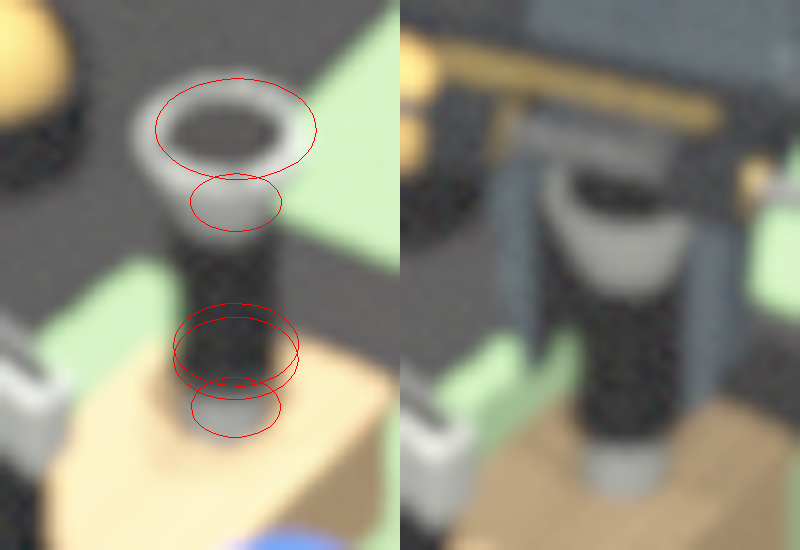

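Height and position of the nozzle agree with the overlay to about 1 px (rim at about (272.3,198.5)). The right view shows the finger plates straddling the grip with gaps on both sides and the funnel between the plates, so the funnel is what stops the fingers. I'll lower to just above the shoulder ring and re-close.

>>> servo_tool:
  plan: [0.0, 0, 0, 0, 0, 0.0, 0, 0, 0, 0, 0.0, 0, 0, 0, 0, 0.0, 0, 0, 12, 0, 0.0, 0, 0, 12, 0, 0.0, 0, 0, 12, 0, 0.0, 0, 0, 12, 0]

```text
time_s: 7.95
tcp_pos: [0.588, 0.1042, 0.0768]
orientation: [-3.141, -0.0, 1.827]
ft_force: [-0.0, -0.7, -0.5]
width: 0.0455
finger_force: 0.0
```

>>> servo_tool:
  plan: [-0.3, 0, 0, 0, 0, -0.45, 0, 0, 0, 0, -0.5, 0, 0, 0, 0, -0.6, 0, 0, 0, 0, -0.6, 0, 0, 0, 0, -0.6, 0, 0, 0, 0, -0.6, 0, 0, 0, 0]

```text
time_s: 8.65
tcp_pos: [0.5881, 0.1042, 0.077]
orientation: [3.141, 0.0, 1.827]
ft_force: [-0.4, -0.8, 2.8]
width: 0.0337
finger_force: 30.0
```

```bash
python3 -c "
from h import *
s=snap('side','s5'); q=dict(np.load('pics/s4.npz'))
def big(f,u,v,w,h,k): return cv2.resize(((f[v:v+h,u:u+w]/255.)**.4*255).astype(np.uint8),None,fx=k,fy=k,interpolation=2)
k=10;u,v=253,178
a=big(q['frame'],u,v,40,55,k);b=big(s['frame'],u,v,40,55,k)
w=1.827;d=np.array([np.sin(w),-np.cos(w),0]);e=np.array([np.cos(w),np.sin(w),0])
for im,W,z0 in((a,.0383,.089),(b,.0337,.077)):
  for sg in(-1,1):
    m=np.array([.588,.1042,z0])+sg*d*W/2
    P=np.array([proj(s,m+e*x+np.array([0,0,z])) for x,z in((-.016,0),(.016,0),(.016,.038),(-.016,.038))])
    cv2.polylines(im,[((P-[u,v]+.5)*k).astype(int)],True,(255,0,0),1)
cv2.imwrite('pics/crop7.png',np.hstack([a,b])[...,::-1])"
```

```text
(no output)
```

View pics/crop7.png

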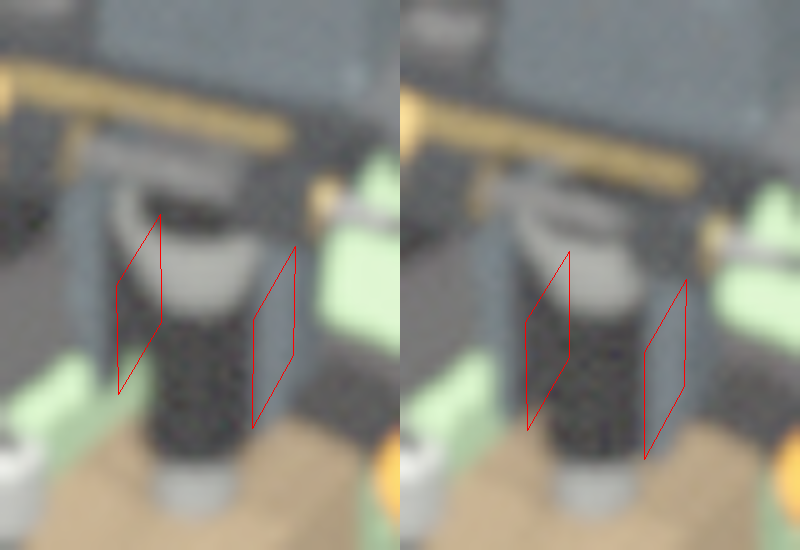

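The plates sit symmetrically about the nozzle (centre about x 273, within 1 px), in the current view holding it firmly at 33.7 mm with 30 N balanced. That is a usable hold, so I'll try a small lift and read the weight.

>>> servo_tool:
  plan: [-0.6, 0, 0, -2, 0, -0.6, 0, 0, -4, 0, -0.6, 0, 0, -7, 0, -0.6, 0, 0, -10, 0, -0.6, 0, 0, -10, 0, -0.6, 0, 0, -10, 0, -0.6, 0, 0, -10, 0]

```text
time_s: 9.4
tcp_pos: [0.5879, 0.1042, 0.0868]
orientation: [-3.141, -0.0, 1.827]
ft_force: [-0.6, 0.4, -2.7]
width: 0.0339
finger_force: 30.0
```

The nozzle is held, carrying about 2.5 N at 33.9 mm. Lifting clear and carrying it toward the port.

>>> servo_tool:
  plan: [-0.6, 0, 0, -10, 0, -0.6, 0, 0, -25, 0, -0.6, 0, 0, -45, 0, -0.6, 0, 0, -65, 0, -0.6, 0, 0, -85, 0, -0.6, 0, 0, -100, 0, -0.6, 0, 0, -105, 0, -0.6, 0, 0, -105, 0]

```text
time_s: 10.2
tcp_pos: [0.5883, 0.1043, 0.1927]
orientation: [3.14, 0.0, 1.827]
ft_force: [0.6, 0.1, -3.2]
width: 0.0333
finger_force: 30.0
```

```bash
python3 -c "
from h import *
to(.524,-.185,.192)
o=arm.get_obs();print(o['width'],o['ft_force'],o['torque'])
s=snap('side','s6')
p=o['tcp_pos']
cv2.imwrite('pics/crop8.png',cv2.resize(((s['frame'][130:230,235:315]/255.)**.5*255).astype(np.uint8),None,fx=6,fy=6,interpolation=2)[...,::-1])
for z in(-.065,-.037,-.002,.002,.048,.073): print(z,((proj(s,p+[0,0,z])-[235,130]+.5)*6).round(1))
"
```

```text
tcp [0.5883 0.1043 0.1927] yaw 1.8268 shift mm [-263.6 -135.4    0.7] turn None
0.03333409568569388 [ 0.60711821  0.12297818 -3.18745393] [-0.02721275 -0.10427661  0.00210906]
-0.065 [231.4 446.2]
-0.037 [231.4 396.3]
-0.002 [231.4 331.6]
0.002 [231.4 324. ]
0.048 [231.4 234.4]
0.073 [231.5 183.6]
```

View pics/crop8.png

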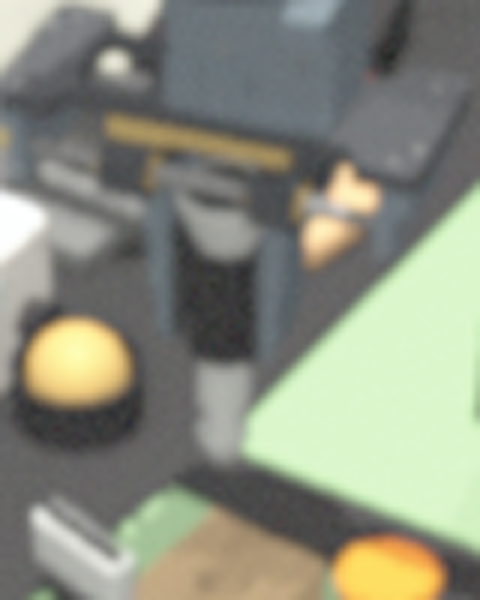

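The nozzle hangs upright between the plates with its foot at about crop (220,455), which is about 75 mm below the fingertips' level as expected. It is about 1.8 px left of the predicted axis. To see whether that is camera bias, I'll fit the hub in both cameras.

```bash
python3 - <<'E'
from h import *
for f,(u,v,w,h) in(('side0',(325,160,40,32)),('top0',(352,218,38,38))):
    c=dict(np.load(f'pics/{f}.npz')); g=c['frame'][v:v+h,u:u+w].astype(np.uint8); g=cv2.cvtColor(g,cv2.COLOR_RGB2GRAY)
    g=cv2.resize(g,None,fx=6,fy=6,interpolation=cv2.INTER_CUBIC)
    b=(g>130).astype(np.uint8)
    cs,_=cv2.findContours(b,cv2.RETR_EXTERNAL,cv2.CHAIN_APPROX_NONE)
    for k in sorted(cs,key=cv2.contourArea)[-3:]:
        if len(k)<20: continue
        e=cv2.fitEllipse(k); ctr=[(e[0][0]+.5)/6-.5+u,(e[0][1]+.5)/6-.5+v]
        print(f,cv2.contourArea(k)/36,np.round(ctr,2),np.round(np.array(e[1])/6,1),ray(c,*ctr,.075).round(4))
    print('proj',proj(c,[.524,-.185,.075]), 'px of 1mm steps',(proj(c,[.534,-.185,.075])-proj(c,[.524,-.185,.075]))/10)
E
```

```text
side0 1.875 [363.51 160.01] [1.  2.9] [ 0.5174 -0.2994  0.075 ]
side0 233.34722222222223 [343.88 177.28] [13.8 21.6] [ 0.5235 -0.1783  0.075 ]
side0 249.875 [342.09 167.86] [15.4 40.2] [ 0.5523 -0.2198  0.075 ]
proj [344.78533908 176.19110642] px of 1mm steps [-0.28762815 -0.11061037]
top0 485.5416666666667 [370.88 236.88] [24.4 25.4] [ 0.5253 -0.1839  0.075 ]
proj [371.32878917 237.38317666] px of 1mm steps [-0.0201802 -0.3968461]
```

>>> servo_tool:
  plan: [-0.6, -20, -10, 0, 0, -0.6, -55, -28, 0, 0, -0.6, -100, -51, 0, 0, -0.6, -145, -74, 0, 0, -0.6, -190, -97, 0, 0, -0.6, -230, -118, 0, 0, -0.6, -255, -131, 0, 0, -0.6, -263, -135, 0, 0]

```text
time_s: 11.05
tcp_pos: [0.5228, -0.187, 0.191]
orientation: [-3.14, -0.001, 1.824]
ft_force: [0.3, 0.9, -2.2]
width: 0.0339
finger_force: 30.0
```

>>> servo_tool:
  plan: [-0.6, 0, 0, 0, 0, -0.6, 0, 0, 0, 0]

```text
time_s: 11.25
tcp_pos: [0.5239, -0.1834, 0.1914]
orientation: [-3.141, -0.001, 1.827]
ft_force: [1.0, 0.8, -1.6]
width: 0.0338
finger_force: 30.0
```

```bash
python3 - <<'E'
from h import *
to(.5245,-.1845,.15)
o=arm.get_obs();p=o['tcp_pos'];print(o['width'],o['ft_force'])
s=snap('side','s7'); q=dict(np.load('pics/s6.npz'))
for z in(-.065,-.05,-.03,-.005): print(z,proj(s,p+[0,0,z]), 's6',proj(q,np.array([.5883,.1043,.1927])+[0,0,z]))
d=s['frame'].astype(int).sum(2)//3; d0=np.load('pics/side0.npz')['frame'].astype(int).sum(2)//3; d6=q['frame'].astype(int).sum(2)//3
for r in range(144,170,2): print(r,d[r,334:358].tolist())
print('s6')
for r in range(190,208,2): print(r,d6[r,262:284].tolist())
E
```

```text
tcp [ 0.5239 -0.1834  0.1914] yaw 1.827 shift mm [-1.2  0.3 41.4] turn None
0.03377499710395244 [ 1.01629627  0.76924086 -1.55131204]
-0.065 [346.37889948 162.47544342] s6 [273.043305   203.87006851]
-0.05 [346.92620042 158.26426036] s6 [273.04387148 199.44284393]
-0.03 [347.66875819 152.55068218] s6 [273.04464187 193.42204338]
-0.005 [348.61819281 145.24529926] s6 [273.04562992 185.7000916 ]
144 [39, 39, 37, 39, 40, 47, 44, 40, 36, 32, 20, 14, 14, 15, 10, 12, 12, 15, 39, 62, 55, 48, 63, 102]
146 [39, 39, 40, 47, 65, 82, 83, 70, 48, 25, 16, 13, 9, 15, 11, 12, 8, 11, 16, 21, 35, 55, 103, 159]
148 [39, 54, 86, 108, 107, 92, 78, 68, 56, 45, 39, 36, 32, 27, 26, 24, 25, 26, 33, 43, 50, 62, 87, 115]
150 [44, 67, 105, 124, 123, 108, 101, 96, 85, 82, 84, 89, 93, 93, 91, 88, 83, 73, 71, 74, 76, 74, 75, 80]
152 [45, 57, 72, 84, 92, 102, 119, 122, 115, 104, 98, 103, 110, 113, 111, 108, 112, 127, 131, 121, 106, 97, 103, 119]
154 [48, 64, 73, 75, 78, 78, 78, 81, 83, 88, 97, 106, 113, 113, 110, 110, 133, 173, 195, 194, 186, 170, 148, 119]
156 [85, 83, 81, 77, 78, 78, 78, 77, 79, 84, 97, 106, 113, 
[... 975 characters left out ...]
 107, 115, 120, 119, 116, 111, 99, 77, 54, 43, 51, 78, 124, 163, 188]
196 [39, 41, 42, 39, 41, 59, 85, 106, 117, 120, 120, 116, 110, 97, 73, 58, 80, 122, 165, 188, 196, 198]
198 [36, 40, 41, 40, 42, 47, 67, 94, 111, 120, 120, 115, 104, 89, 90, 124, 165, 188, 196, 198, 198, 198]
200 [40, 40, 41, 38, 41, 56, 80, 99, 111, 120, 121, 116, 105, 107, 143, 181, 195, 197, 197, 196, 196, 198]
202 [42, 43, 40, 40, 43, 58, 85, 103, 114, 122, 121, 118, 112, 122, 153, 185, 195, 198, 196, 198, 197, 197]
204 [40, 41, 42, 41, 41, 45, 60, 84, 105, 111, 111, 106, 105, 128, 167, 188, 195, 197, 198, 198, 198, 198]
206 [41, 42, 41, 40, 40, 39, 39, 46, 61, 72, 75, 69, 63, 65, 86, 112, 133, 151, 170, 183, 190, 196]
```

The stem at the port lies within about 0.5 mm of the hub axis in the side view, allowing for the common camera bias. Descending: fast to above the mouth, then in small steps watching the force.

>>> servo_tool:
  plan: [-0.6, -1, 0, 10, 0, -0.6, -1, 0, 25, 0, -0.6, -1, 0, 40, 0, -0.6, -1, 0, 48, 0, -0.6, -1, 0, 48, 0, -0.6, -1, 0, 48, 0]

```text
time_s: 11.9
tcp_pos: [0.5245, -0.1851, 0.1441]
orientation: [3.142, 0.0, 1.827]
ft_force: [0.3, 0.5, -2.0]
width: 0.034
finger_force: 30.0
```

>>> servo_tool:
  plan: [-0.6, 0, 0, 2, 0, -0.6, 0, 0, 5, 0, -0.6, 0, 0, 8, 0, -0.6, 0, 0, 11, 0, -0.6, 0, 0, 13, 0, -0.6, 0, 0, 14, 0, -0.6, 0, 0, 14, 0]

```text
time_s: 12.6
tcp_pos: [0.5242, -0.1853, 0.1298]
orientation: [-3.141, -0.0, 1.827]
ft_force: [0.0, 0.4, -1.1]
width: 0.0335
finger_force: 30.0
```

>>> servo_tool:
  plan: [-0.6, 0, 0, 2, 0, -0.6, 0, 0, 3, 0, -0.6, 0, 0, 5, 0, -0.6, 0, 0, 6, 0, -0.6, 0, 0, 6, 0]

```text
time_s: 13.1
tcp_pos: [0.5242, -0.1853, 0.1238]
orientation: [-3.141, -0.0, 1.827]
ft_force: [0.2, -0.6, -1.3]
width: 0.0337
finger_force: 30.0
```

>>> servo_tool:
  plan: [-0.6, 0, 0, 1, 0, -0.6, 0, 0, 2, 0, -0.6, 0, 0, 3, 0, -0.6, 0, 0, 4, 0, -0.6, 0, 0, 4, 0]

```text
time_s: 13.6
tcp_pos: [0.5242, -0.1853, 0.1198]
orientation: [-3.141, -0.0, 1.827]
ft_force: [0.1, 0.0, -2.0]
width: 0.0336
finger_force: 30.0
```

>>> servo_tool:
  plan: [-0.6, 0, 0, 1, 0, -0.6, 0, 0, 2, 0, -0.6, 0, 0, 3, 0, -0.6, 0, 0, 4, 0, -0.6, 0, 0, 4, 0]

```text
time_s: 14.1
tcp_pos: [0.5242, -0.1853, 0.1157]
orientation: [-3.141, -0.0, 1.827]
ft_force: [-0.2, 0.7, -2.2]
width: 0.0338
finger_force: 30.0
```

>>> servo_tool:
  plan: [-0.6, 0, 0, 1, 0, -0.6, 0, 0, 2, 0, -0.6, 0, 0, 3, 0, -0.6, 0, 0, 4, 0, -0.6, 0, 0, 4, 0]

```text
time_s: 14.6
tcp_pos: [0.5244, -0.1854, 0.112]
orientation: [3.141, 0.0, 1.827]
ft_force: [-0.2, 0.2, -0.0]
width: 0.0342
finger_force: 30.0
```

>>> servo_tool:
  plan: [-0.6, 0, 0, 1, 0, -0.6, 0, 0, 2, 0, -0.6, 0, 0, 3, 0, -0.6, 0, 0, 4, 0, -0.6, 0, 0, 4, 0]

```text
time_s: 15.1
tcp_pos: [0.5243, -0.1853, 0.1079]
orientation: [3.141, 0.0, 1.827]
ft_force: [-0.5, 0.1, 3.5]
width: 0.0338
finger_force: 30.0
```

The jaws have been met (d is about 12 mm). The snap should come near tip height 0.097 and the stop near 0.0945.

>>> servo_tool:
  plan: [-0.6, 0, 0, 1, 0, -0.6, 0, 0, 2, 0, -0.6, 0, 0, 3, 0, -0.6, 0, 0, 4, 0, -0.6, 0, 0, 4, 0]

```text
time_s: 15.6
tcp_pos: [0.5241, -0.1853, 0.1037]
orientation: [-3.141, -0.0, 1.827]
ft_force: [0.7, 0.5, -1.1]
width: 0.0335
finger_force: 30.0
```

>>> servo_tool:
  plan: [-0.6, 0, 0, 1, 0, -0.6, 0, 0, 2, 0, -0.6, 0, 0, 3, 0, -0.6, 0, 0, 4, 0, -0.6, 0, 0, 4, 0]

```text
time_s: 16.1
tcp_pos: [0.5241, -0.1853, 0.0997]
orientation: [-3.141, -0.0, 1.827]
ft_force: [-0.1, 0.1, -1.3]
width: 0.0342
finger_force: 30.0
```

>>> servo_tool:
  plan: [-0.6, 0, 0, 1, 0, -0.6, 0, 0, 2, 0, -0.6, 0, 0, 3, 0, -0.6, 0, 0, 3, 0]

```text
time_s: 16.5
tcp_pos: [0.524, -0.1852, 0.0967]
orientation: [-3.141, -0.0, 1.827]
ft_force: [-0.5, 0.3, -1.8]
width: 0.0341
finger_force: 30.0
```

>>> servo_tool:
  plan: [-0.6, 0, 0, 1, 0, -0.6, 0, 0, 1, 0, -0.6, 0, 0, 1.5, 0, -0.6, 0, 0, 1.5, 0]

```text
time_s: 16.9
tcp_pos: [0.5247, -0.1857, 0.096]
orientation: [3.141, 0.001, 1.827]
ft_force: [-0.8, 0.5, 7.8]
width: 0.0337
finger_force: 30.0
```

>>> servo_tool:
  plan: [-0.6, 0, 0, 0.5, 0, -0.6, 0, 0, 0.5, 0, -0.6, 0, 0, 0.5, 0]

```text
time_s: 17.2
tcp_pos: [0.525, -0.1858, 0.0959]
orientation: [3.14, 0.001, 1.827]
ft_force: [-1.5, 0.9, 15.1]
width: 0.0337
finger_force: 30.0
```

It is at the firm stop (15 N, no travel). Relaxing, then the tug in small steps.

>>> servo_tool:
  plan: [-0.6, 0, 0, -1, 0, -0.6, 0, 0, -1, 0, -0.6, 0, 0, -1, 0, -0.6, 0, 0, -2, 0, -0.6, 0, 0, -3, 0, -0.6, 0, 0, -3, 0]

```text
time_s: 17.8
tcp_pos: [0.5241, -0.1853, 0.0979]
orientation: [-3.141, -0.0, 1.827]
ft_force: [-0.6, 0.1, -2.1]
width: 0.0336
finger_force: 30.0
```

>>> servo_tool:
  plan: [-0.6, 0, 0, -0.5, 0, -0.6, 0, 0, -1, 0, -0.6, 0, 0, -1, 0, -0.6, 0, 0, -1, 0]

```text
time_s: 18.2
tcp_pos: [0.5241, -0.1852, 0.0987]
orientation: [-3.141, -0.0, 1.827]
ft_force: [0.2, 0.8, -7.9]
width: 0.0333
finger_force: 30.0
```

>>> servo_tool:
  plan: [-0.6, 0, 0, -0.5, 0, -0.6, 0, 0, -1, 0, -0.6, 0, 0, -1, 0, -0.6, 0, 0, -1, 0]

```text
time_s: 18.6
tcp_pos: [0.5241, -0.1853, 0.0998]
orientation: [-3.141, -0.0, 1.827]
ft_force: [-0.2, 1.2, -10.5]
width: 0.0337
finger_force: 30.0
```

>>> servo_tool:
  plan: [-0.6, 0, 0, -0.5, 0, -0.6, 0, 0, -0.8, 0, -0.6, 0, 0, -0.8, 0, -0.6, 0, 0, -0.8, 0]

```text
time_s: 19.0
tcp_pos: [0.5242, -0.1853, 0.1006]
orientation: [-3.141, -0.0, 1.827]
ft_force: [-0.2, 1.0, -11.2]
width: 0.034
finger_force: 30.0
```

>>> servo_tool:
  plan: [-0.6, 0, 0, -0.5, 0, -0.6, 0, 0, -0.5, 0, -0.6, 0, 0, -0.5, 0]

```text
time_s: 19.3
tcp_pos: [0.5241, -0.1852, 0.101]
orientation: [-3.141, -0.0, 1.827]
ft_force: [-0.3, 1.0, -15.9]
width: 0.034
finger_force: 30.0
```

The collar is at its upper stop, so the nozzle is locked. Letting it down, opening and retreating.

>>> servo_tool:
  plan: [-0.6, 0, 0, 1.5, 0, -0.6, 0, 0, 3, 0, -0.6, 0, 0, 4.5, 0, -0.6, 0, 0, 4.5, 0, -0.6, 0, 0, 4.5, 0]

```text
time_s: 19.8
tcp_pos: [0.5246, -0.1856, 0.0971]
orientation: [3.141, 0.001, 1.827]
ft_force: [0.0, 0.1, -1.7]
width: 0.0336
finger_force: 30.0
```

>>> servo_tool:
  plan: [0.0, 0, 0, 0, 0, 0.3, 0, 0, 0, 0, 0.5, 0, 0, 0, 0, 0.5, 0, 0, 0, 0, 0.5, 0, 0, 0, 0]

```text
time_s: 20.3
tcp_pos: [0.5243, -0.1854, 0.0968]
orientation: [3.141, 0.0, 1.827]
ft_force: [-0.3, -0.4, 0.3]
width: 0.0678
finger_force: 0.0
```

>>> servo_tool:
  plan: [0.5, 0, 0, -10, 0, 0.5, 0, 0, -30, 0, 0.5, 0, 0, -60, 0, 0.5, 0, 0, -90, 0, 0.5, 0, 0, -120, 0, 0.5, 0, 0, -140, 0, 0.5, 0, 0, -140, 0, 0.5, 0, 0, -140, 0]

```text
time_s: 21.1
tcp_pos: [0.5242, -0.1853, 0.2373]
orientation: [3.141, 0.001, 1.827]
ft_force: [0.8, -0.3, -0.3]
width: 0.0684
finger_force: 0.0
```

```bash
python3 - <<'E'
from h import *
o=arm.get_obs();print(o['tcp_pos'],o['ft_force'],o['width'])
s=snap('side','s9')
g=s['frame'].astype(int).sum(2)//3
for z in(.0305+.138,.0305+.1,.0305+.06): print(z,proj(s,[.524,-.185,z]))
for r in range(140,182,3): print(r,g[r,332:360].tolist())
E
```

```text
[ 0.52424479 -0.18532857  0.23725268] [ 0.83813335 -0.31412463 -0.34021838] 0.06844102170829798
0.1685 [348.16559128 150.25035204]
0.1305 [346.75413354 161.08217058]
0.0905 [345.32452816 172.05325789]
140 [39, 37, 39, 40, 39, 37, 38, 37, 37, 38, 37, 43, 65, 98, 115, 105, 92, 77, 69, 65, 66, 70, 72, 72, 71, 71, 71, 71]
143 [40, 39, 38, 38, 39, 39, 37, 37, 45, 70, 109, 139, 146, 130, 116, 110, 100, 93, 115, 150, 175, 181, 180, 170, 150, 135, 119, 103]
146 [40, 38, 37, 38, 40, 49, 67, 87, 100, 106, 97, 79, 69, 68, 70, 70, 74, 84, 97, 111, 130, 151, 170, 181, 189, 197, 199, 199]
149 [39, 37, 42, 71, 110, 127, 117, 96, 80, 62, 43, 29, 20, 20, 18, 17, 18, 25, 29, 40, 58, 74, 78, 79, 78, 87, 96, 123]
152 [38, 39, 44, 56, 72, 84, 90, 89, 86, 82, 67, 49, 40, 32, 28, 28, 26, 23, 27, 37, 65, 92, 100, 99, 104, 121, 129, 116]
155 [75, 60, 57, 71, 79, 78, 79, 78, 77, 77, 81, 91, 101, 117, 134, 139, 135, 121, 107, 101, 119, 159, 184, 173, 138, 98, 75, 73]
158 [189, 182, 169, 147, 126, 112, 105, 92, 75, 64, 60, 70, 84, 90, 94, 97, 92, 83, 75, 75, 76, 87, 95, 99, 104, 107, 115, 144]
161 [191, 192, 19
[... 166 characters left out ...]
, 14, 12, 12, 13, 10, 17, 54, 101, 122, 125, 118, 106, 92, 89, 87, 80, 76]
167 [52, 28, 31, 44, 41, 32, 22, 20, 20, 18, 13, 14, 11, 13, 11, 12, 29, 88, 155, 184, 190, 191, 190, 188, 187, 177, 161, 145]
170 [20, 20, 20, 20, 18, 22, 23, 20, 15, 10, 11, 13, 11, 15, 10, 11, 12, 23, 39, 53, 73, 100, 122, 139, 157, 172, 180, 185]
173 [19, 21, 38, 70, 95, 109, 105, 79, 44, 22, 16, 15, 16, 15, 16, 14, 19, 37, 55, 54, 37, 23, 19, 19, 22, 24, 32, 45]
176 [19, 49, 94, 123, 127, 107, 87, 80, 76, 80, 82, 83, 77, 73, 74, 70, 71, 78, 89, 103, 102, 85, 53, 25, 15, 15, 17, 19]
179 [17, 39, 78, 112, 127, 141, 162, 159, 139, 122, 114, 114, 115, 110, 100, 86, 87, 103, 121, 127, 124, 109, 71, 30, 13, 14, 11, 15]
```

The nozzle stands upright in the port at the home height (rim near (347,150), as predicted), and the gripper is clear. Handing in.

```bash
python3 -c "
from h import *
print(arm.hand_in())"
```

```text
the job is handed in; nothing more can be done
None
```

I pushed the funnel nozzle home in the port, tugged it until the collar reached its upper stop, and left it standing upright and released. I never pushed it with more than about 15 N. I have handed the job in, and no verdict came back.

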